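# Turn the dosing-stand cradle round and zero the scale

## Robot

A 6-joint arm with a two-finger parallel gripper is mounted at the origin on the work surface. World frame = base frame: x ahead of the robot, y to its left, z up, the work surface at z = 0. Lengths are in m, angles in rad, forces in N, time in s.
With the tool pointing down it reaches from about 0.325 to 0.75 m from the base axis. Payload 7.6 kg.
Tool frame: the origin (TCP) lies on the centre line of the jaws, within the pads' length; the fingertips stand 8 mm ahead of it and the grasp point (between the pads) lies 11 mm behind it; z points along the fingers, y is the direction in which the jaws open and shut (so a half turn about z gives the same grasp; the last joint's range is limited). The gripper opens to 85 mm and grips with 20 to 120 N. Pads are 22 mm wide; open, the fingers measure 114 mm over their backs; the gripper's body (76 mm by 85 mm) begins 54 mm behind the grasp point. The pads swing forward as they close: fully open they stand 13 mm farther back than shut.
Start: joints at [-1.333, 0.052, 1.401, -0, 1.689, -0.07], TCP at [0.159, -0.5, 0.239] pointing down, gripper open.
Joint ranges: [-2.9, 2.9], [-0.91, 2.17], [0.12, 2.37], [-1.06, 4.2], [0.26, 2.73], [-2.93, 2.93]. Speed limits (rad/s): [2.57, 2.57, 3.01, 3.14, 3.14, 3.14].

## Interface

Orientations are given as [roll, pitch, yaw] about the fixed x, y, z axes, in that order (R = Rz(yaw) Ry(pitch) Rx(roll)).
In Python, from station import robot gives the robot as it stands.
- The arm moves only by the shell command python3 -m inch 'ROWS' [FORCE]. ROWS is JSON, a list of rows, each an object with "turn": the turn, a rotation vector about the tool's x, y, z in rad, a list of three; "linear": the shift along the tool's x, y, z in cm, a list of three; "jaw": the opening, from 0 (shut) to 1 (fully open). In form: [{"turn": [ax, ay, az], "linear": [dx, dy, dz], "jaw": jaw}, ...]. A call has 1 to 12 rows; each row is the pose to reach, as a shift and turn from the pose measured when the call began, along the tool's axes at that moment; what a row does not reach only later rows make up. A row lasts 1/8 s, in which the tool goes at most 62.5 mm and 10.7 degrees, less where a joint would pass 70% of its speed; a pose out of reach is approached as far as the arm can. A call with a gripper value outside its range is refused whole. The fingers move at their own pace and stop on an object; FORCE is the grip in N (left out, the last holds). Time passes only in rows, so rows that repeat a pose let the fingers close. It gives the time, the measured TCP pose, the force and the opening at its end, in the units of the state.
- robot.sense(): the state, without advancing time (a new reading comes with each control period).
- robot.read_camera(name): name is "scene" or "top" or "wrist"; returns a dict with "frame" (480x640x3 uint8, blue, green, red), "K" (3x3 intrinsics, pixels), "k1" (the pictures are not rectified: a ray, as slopes to the right and down, at radius r is drawn at 1 + k1 r^2 times it, then the intrinsics apply), "rvec" (rotation vector, rad) and "tvec" (3), from world to camera coordinates, as OpenCV has them. Camera axes: x right, y down, z forward; pixel columns grow to the right and rows downward; lengths in m; the calibration is good to about 2 mm. A picture is of the moment at which its call begins. There is no depth.
- robot.sign_off(): hands the job in, once; it reports no verdict.
Trained networks look in a picture, given as the dict that the camera call returned (one of the last four; its "shot" number tells which), for a name from the list of things; names that differ only in an ending like _2 or _b are one class to them, and where a whole thing is asked for, a point or a joint stands for the part that bears it (a point fixed in the world has none). Each returns a list of dicts, best first, with "p" (0 to 1); they miss things now and then, are a little off and sometimes report something else, mostly with a low value. They report only what shows in the picture. A call takes as long as a camera call. They do not tell look-alikes from the thing itself.
- robot.look_for(picture, name): "at" ([row, column] in pixels, amid what is visible of it).
The state is a dict: "time": time; "joint_positions": joint angles; "dq": joint speeds; "joint_efforts": joint torques, N m; "position": TCP position; "tcp_rot": TCP orientation; "wrist_force": force on the tool from outside, world axes, zero at the start; "ft_torque": the same for the moment, N m; "opening": finger opening in m.
Only numpy, scipy, OpenCV 4.12 (cv2) and the standard library are available. Lean on these libraries where they do the work, as an engineer would, in place of code of your own. Each camera call takes 0.05 s, during which the arm holds its last target.

## Task

The portafilter cradle sits the wrong way round in the dosing stand. Lift it straight out by its square pull, turn it half a turn and lower it back (do not drop it) until it is fully home, flush with the rim, with its notch in line with the gap between the two keys; then let go and press the round tare key all the way down until it clicks, and release it. Do not press the long bar-shaped lamp key, and leave the tamper, the black ring and the small cup that stand round the stand where they are.

Things in the scene. Friction and masses are not known exactly. Their poses are not given: they have to be found in the camera images.
- stand: Dosing stand with built-in scale: low fixed aluminium housing 137 mm (its x) by 264.5 mm (its y), rim 38 mm high. Origin on the counter under the recess centre, z up. Its -y end is the key end: a 40 mm gap in the rim, then a 44 mm channel (floor at 18 mm) between two ledges 30 mm high out to y = -166 mm. One key per ledge at x = +45 or -45, y = -131 mm; sides swap. Yaw within 0.5 rad.
- recess_floor (a point): Centre of the recess floor, 18 mm above the counter; axes as the stand's. The recess is 113 mm (x) by 173 mm (y), 20 mm deep, so the cradle has 1.5 mm play on each side; walls 12 mm thick, their top 5 mm sloped outwards by 4 mm as a lead-in.
- cradle: Loose dark steel slab in the stand, 110 (its x) by 170 (its y) by 20 mm, 0.3 to 0.5 kg. Origin: centre of underside, z up. Open notch 34 wide, 45 mm long at its -y end; 52 mm round hole centred at y = +47 mm. Starts fully home but turned by pi against the stand; it belongs with its axes along the stand's (notch at the key end), top flush with the rim, origin 18 mm above the stand's.
- cradle_grip (a point): On the axis of the cradle's square pull, 45 mm above the cradle's underside: where to grip. The pull is 26 by 26 mm, sides parallel to the slab's, upright in its middle from 20 to 58 mm above the underside. Axes as the cradle's.
- cradle_notch (a point): Point in the middle of the cradle's notch, on its centre line 75 mm from its centre towards -y, 10 mm above the underside.
- tare_key (a joint): Travel of the round tare key, m: 0 up, 0.005 fully down; it goes straight down, clicks at 0.004, sprung, about 1.5 N to start and 5 N fully down; returns by itself.
- tare_key_top (a point): Centre of the top of the round tare key: white plastic disc 24 mm in diameter, standing 13 mm above its 40 by 50 mm black plinth; top 49 mm above the counter when up.
- lamp_key (a joint): Travel of the bar-shaped lamp key, m: 0 up, 0.005 fully down; same spring. Must not be pressed.
- lamp_key_top (a point): Centre of the top of the lamp key: white plastic bar 13 by 36 mm on a like plinth, top 49 mm above the counter, on the other ledge.
- tamper: Bystander, to be left alone: steel tamper, 58 mm across, 85 mm high, beside the stand's +x side. Origin at its underside.
- dosing_ring: Bystander, to be left alone: black ring 68 mm across, 20 mm high, beside the stand's -x side. Origin at its underside.
- cup_a: Bystander, to be left alone: small white cup, 55 mm high, beyond the stand's +y end. Origin at its underside.
Not all that is in view belongs to the job. Leave any pink look-alike of the cradle alone.

How it is judged:
By the outcome, as a careful person would: the job done as asked, in the order asked, and still so for the second after the job is handed in, with the robot touching nothing.
It also fails if it takes over 61 s, if anything falls off the work surface, if the arm or the gripper's body presses on something with over 40 N, if the wrist force passes 120 N, or if a joint passes its speed limit or range.

## Working session

There is one attempt and no reset: what is moved stays moved. The work goes in short steps, Python scripts to look and compute and a shell command to move; the robot and the scene stay as the last step left them, time stands still between calls to the robot, and variables do not carry over. Pictures are saved under pics/ and viewed, and the job is handed in when it is done.

```bash
mkdir -p pics; ls; python3 - <<'E'
from station import robot
import cv2
s=robot.sense(); print({k:(v if not hasattr(v,'__len__') else [round(float(a),3) for a in v]) for k,v in s.items()})
for n in ("scene","top"):
    p=robot.read_camera(n); cv2.imwrite(f"pics/{n}0.png",p["frame"]); print(n,p["K"],p["k1"],p["rvec"],p["tvec"],p["shot"])
    for nm in ("stand","cradle","cradle_grip","cradle_notch","tare_key_top","lamp_key_top","tamper","dosing_ring","cup_a","recess_floor"):
        print(nm,[( [round(float(a)) for a in d["at"]],round(d["p"],2)) for d in robot.look_for(p,nm)][:4])
E
```

```text
pics
{'time': 0.0, 'joint_positions': [-1.333, 0.053, 1.402, -0.0, 1.689, -0.07], 'dq': [-0.0, 0.0, -0.0, -0.001, 0.001, -0.004], 'joint_efforts': [0.0, -38.167, -36.019, -0.0, 0.006, 0.0], 'position': [0.159, -0.5, 0.238], 'tcp_rot': [-3.14, -0.0, 0.308], 'wrist_force': [-0.4, -0.138, 0.072], 'ft_torque': [0.022, 0.036, 0.02], 'opening': 0.08542298267673192}
scene [[514.32411473   0.         319.0266831 ]
 [  0.         514.32411473 248.20457122]
 [  0.           0.           1.        ]] 0.005029683687393105 [ 2.3070151   0.827548   -0.30114591] [-0.43798424 -0.14516956  1.13185161] 1
stand [([367, 279], 0.9), ([393, 277], 0.28), ([363, 229], 0.25)]
cradle [([224, 263], 0.92), ([320, 298], 0.9), ([320, 112], 0.83), ([179, 357], 0.71)]
cradle_grip [([226, 260], 0.93), ([318, 297], 0.77), ([180, 361], 0.77), ([321, 114], 0.66)]
cradle_notch [([320, 299], 0.9), ([181, 360], 0.88), ([315, 113], 0.73), ([227, 259], 0.66)]
tare_key_top [([391, 279], 0.69)]
lamp_key_top [([364, 228], 0.84), ([293, 236], 0.46)]
tamper [([353, 374], 0.84)]
dosing_ring [([295, 236], 0.69)]
cup_a [([256, 368], 0.63)]
recess_floor [([363, 272], 0.96)]
top [[530.09948368   0.         318.87357504]
 [  0.         530.09948368 236.80141516]
 [  0.           0.           1.        ]] -0.06330286051232577 [ 2.14566728 -2.12996065  0.18076269] [0.07535783 0.50150557 0.94480391] 2
stand [([210, 401], 0.59)]
cradle [([214, 374], 0.97), ([351, 477], 0.89), ([327, 309], 0.67), ([294, 180], 0.62)]
cradle_grip [([211, 378], 0.95), ([352, 478], 0.87), ([326, 307], 0.82), ([295, 177], 0.67)]
cradle_notch [([293, 179], 0.88), ([211, 373], 0.84), ([328, 308], 0.83), ([350, 482], 0.8)]
tare_key_top []
lamp_key_top [([225, 455], 0.67), ([211, 402], 0.22)]
tamper [([143, 364], 0.58)]
dosing_ring [([272, 407], 0.7)]
cup_a [([203, 277], 0.94)]
recess_floor [([212, 404], 0.91)]
```

View pics/scene0.png

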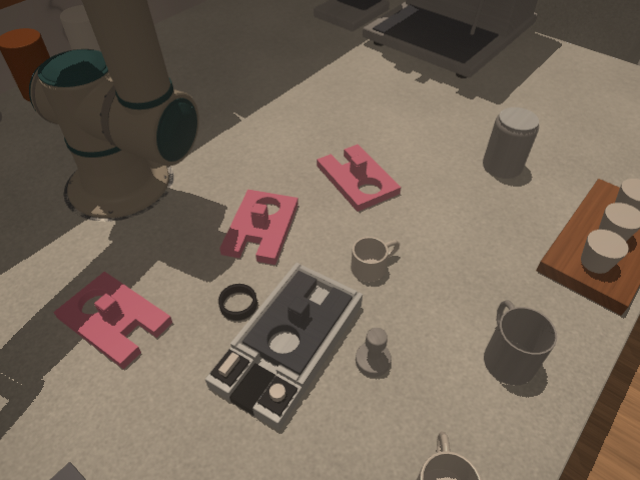

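View pics/top0.png

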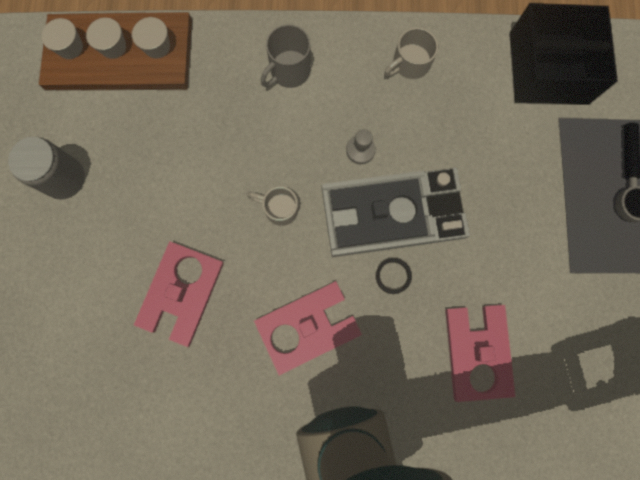

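The dark cradle is in the stand at scene (row 320, col 298) and top (210, 378). Its notch is at the end away from the keys. Possible confusions:
- **Pink look-alikes:** scene (227,262), (308,112) and (180,357); top (352,478), (327,307) and (294,180). These are not to be touched.
- **Tare key (round):** scene (391,278), top (180,443).
- **Lamp key (bar):** scene (364,228), top (225,453).

Next, close crops to check this choice.

```bash
python3 - <<'E'
import cv2
a=cv2.imread("pics/top0.png")[155:265,310:480]; cv2.imwrite("pics/topc.png",cv2.convertScaleAbs(cv2.resize(a,None,fx=4.7,fy=4.7,interpolation=2),alpha=1.4))
a=cv2.imread("pics/scene0.png")[255:430,200:370]; cv2.imwrite("pics/scenec.png",cv2.convertScaleAbs(cv2.resize(a,None,fx=3.4,fy=3.4,interpolation=2),alpha=1.4))
E
```

```text
(no output)
```

View pics/topc.png

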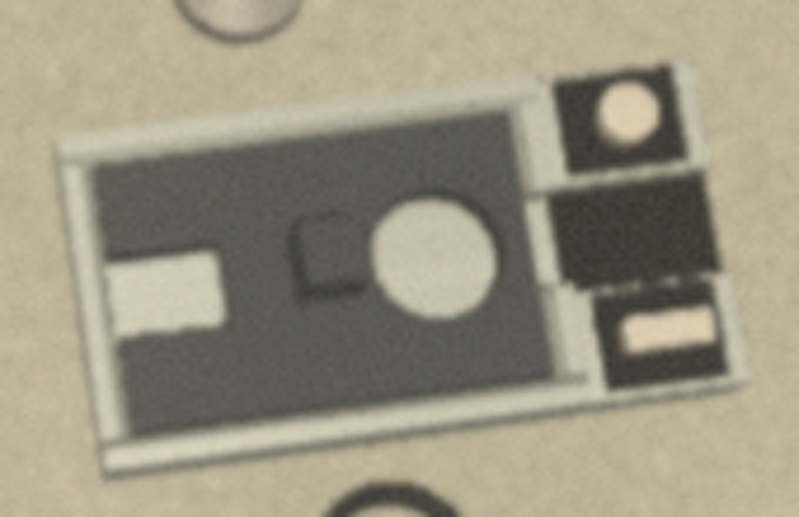

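View pics/scenec.png

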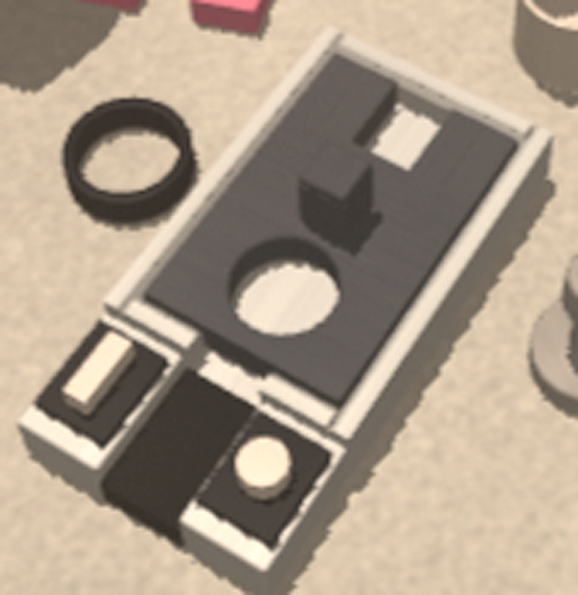

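```bash
cat > h.py <<'E'
import numpy as np, cv2
from scipy.optimize import least_squares
def proj(p,X):
    X=np.asarray(X,float).reshape(-1,1,3)
    R,_=cv2.Rodrigues(np.asarray(p["rvec"],float)); t=np.asarray(p["tvec"],float).reshape(3)
    return cv2.projectPoints(X,R@np.eye(3) if 0 else np.asarray(p["rvec"],float),t,np.asarray(p["K"],float),np.array([p["k1"],0,0,0.]))[0].reshape(-1,2)
def ray(p,uv):
    n=cv2.undistortPoints(np.array([[uv]],float),np.asarray(p["K"],float),np.array([p["k1"],0,0,0.])).ravel()
    R,_=cv2.Rodrigues(np.asarray(p["rvec"],float)); t=np.asarray(p["tvec"],float).reshape(3)
    return -R.T@t, R.T@np.array([*n,1.])
def atz(p,uv,z):
    c,d=ray(p,uv); return c+d*(z-c[2])/d[2]
def place(q,X):
    c,s=np.cos(q[2]),np.sin(q[2]); X=np.asarray(X,float)
    return np.c_[c*X[:,0]-s*X[:,1]+q[0], s*X[:,0]+c*X[:,1]+q[1], X[:,2]]
E
python3 - <<'E'
from h import *; from station import robot
T=robot.read_camera("top"); S=robot.read_camera("scene")
P=lambda x,y,z:(x/1e3,y/1e3,z/1e3)
top=[(P(55,85,38),(92,165)),(P(-55,85,38),(130,432)),(P(55,-85,38),(510,112)),(P(-55,-85,38),(553,378)),(P(45,-131,49),(628,110)),(P(-45,-131,49),(668,330)),(P(0,0,76),(335,240))]
sc=[(P(-55,85,38),(335,52)),(P(55,85,38),(518,143)),(P(55,-85,38),(335,402)),(P(-55,-85,38),(147,297)),(P(45,-131,49),(263,458)),(P(-45,-131,49),(98,370)),(P(-68.5,-166,30),(22,420)),(P(68.5,-166,30),(265,570)),(P(0,0,76),(337,175))]
tp=np.array([[310+a/4.7,155+b/4.7] for _,(a,b) in top]); sp=np.array([[200+a/3.4,255+b/3.4] for _,(a,b) in sc])
f=lambda q,w=2:np.r_[*( [(proj(T,place(q,[a for a,_ in top]))-tp).ravel()] if w!=1 else []),*([(proj(S,place(q,[a for a,_ in sc]))-sp).ravel()] if w!=0 else [])]
for w in (0,1,2):
    r=least_squares(f,[.55,0,0],args=(w,),loss='soft_l1'); print(w,r.x.round(4)); print(f(r.x,w).reshape(-1,2).round(1).tolist())
q=r.x
print("tare",place(q,[(.045,-.131,.049)]),"pull",q, "reach",np.hypot(*q[:2]))
np.save("q.npy",q)
for n,uv in (("tamper",(361,155)),("ring",(393,275)),("cup",(282,210))): print(n,atz(T,uv,0.01))
E
```

```text
0 [ 0.5494 -0.0329  0.1412]
[[0.2, -0.3], [0.2, -0.2], [-0.5, -0.4], [0.0, -0.7], [0.2, 0.5], [0.1, 0.1], [-0.3, 1.7]]
1 [ 0.5521 -0.0345  0.1459]
[[0.4, 0.0], [0.4, -0.8], [1.5, 0.2], [-0.9, -1.3], [0.1, 1.4], [0.0, -1.1], [-2.2, 0.6], [0.2, 1.5], [-0.2, -1.6]]
2 [ 0.5509 -0.0336  0.1459]
[[0.5, -0.9], [0.8, -0.8], [-0.3, -1.3], [0.5, -1.7], [0.4, -0.6], [0.5, -1.1], [0.0, 0.9], [0.2, -0.6], [0.2, -1.5], [1.2, -0.7], [-1.1, -2.1], [-0.1, 0.4], [-0.1, -2.0], [-2.3, -0.3], [-0.0, 0.5], [-0.4, -2.4]]
tare [[ 0.61447627 -0.15667564  0.049     ]] pull [ 0.55090908 -0.03360975  0.14590109] reach 0.5519333516832101
tamper [ 0.67042938 -0.00311606  0.01      ]
ring [ 0.43358377 -0.06249467  0.01      ]
cup [0.55811597 0.15065406 0.01      ]
```

Both cameras agree on the stand to about 2 mm: (0.550, -0.0335), yaw 0.145, with the tare key at the stand's x = +45. The reach is 0.55 m and the residuals are small. I'll move above the stand to refine with the wrist camera.

```bash
python3 -m inch '[{"turn":[0,0,0.08],"linear":[5,-3.2,0],"jaw":1},{"turn":[0,0,0.163],"linear":[10,-6.4,0],"jaw":1},{"turn":[0,0,0.163],"linear":[15,-9.6,0],"jaw":1},{"turn":[0,0,0.163],"linear":[20,-12.8,0],"jaw":1},{"turn":[0,0,0.163],"linear":[25.5,-16,0],"jaw":1},{"turn":[0,0,0.163],"linear":[31,-19.5,0],"jaw":1},{"turn":[0,0,0.163],"linear":[36,-23,0],"jaw":1},{"turn":[0,0,0.163],"linear":[41,-26,1],"jaw":1},{"turn":[0,0,0.163],"linear":[46,-29,2],"jaw":1},{"turn":[0,0,0.163],"linear":[50,-31.6,3],"jaw":1},{"turn":[0,0,0.163],"linear":[51.4,-32.6,3.8],"jaw":1},{"turn":[0,0,0.163],"linear":[51.4,-32.6,3.8],"jaw":1}]'
python3 - <<'E'
from h import *; from station import robot
s=robot.sense(); print(s["position"],s["tcp_rot"],s["joint_positions"],s["time"])
W=robot.read_camera("wrist"); cv2.imwrite("pics/w1.png",W["frame"])
import pickle; pickle.dump(W,open("w1.pkl","wb"))
E
```

```text
time: 2.7
position: [0.5499, -0.0336, 0.2003]
tcp_rot: [-3.141, 0.002, 0.146]
wrist_force: [-0.2, -0.6, 0.9]
opening: 0.0852
[ 0.54988151 -0.03363101  0.20033129] [-3.14142265e+00  2.03190151e-03  1.46052590e-01] [-1.27923517e-01  1.41066001e-01  1.38331804e+00 -3.86541221e-04
  1.61921072e+00  1.29680207e+00] 2.7
```

View pics/w1.png

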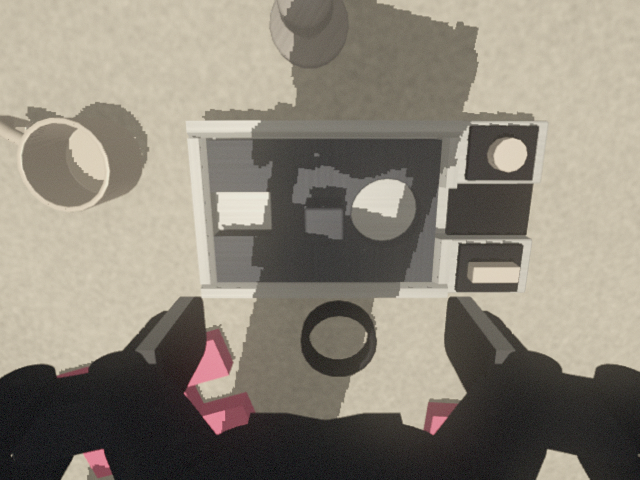

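```bash
python3 - <<'E'
import cv2
a=cv2.imread("pics/w1.png")[110:305,180:560]; cv2.imwrite("pics/w1c.png",cv2.convertScaleAbs(cv2.resize(a,None,fx=2.1,fy=2.1,interpolation=2),alpha=1.7))
E
```

```text
(no output)
```

View pics/w1c.png

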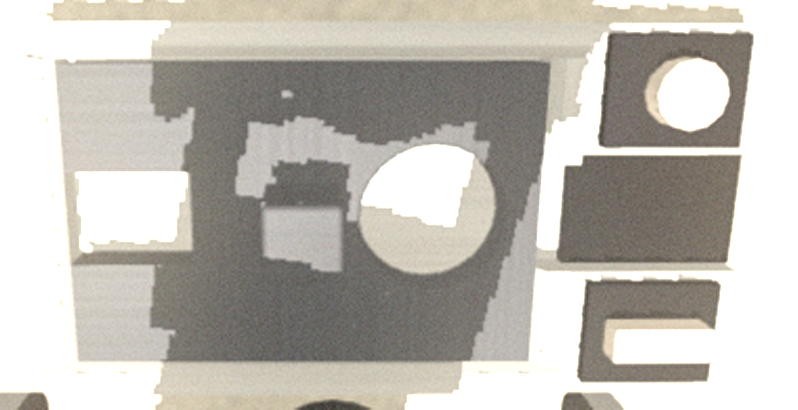

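```bash
python3 - <<'E'
from h import *; import pickle
W=pickle.load(open("w1.pkl","rb"))
o=[(55,85,38),(55,-85,38),(-55,85,38),(-55,-85,38),(45,-131,49),(-45,-131,49)]
px=[(57,61),(550,61),(78,360),(528,360),(693,93),(661,345)]
o=np.array(o)/1e3; px=np.array([[180+a/2.1,110+b/2.1] for a,b in px])
f=lambda q:(proj(W,place(q,o))-px).ravel()
r=least_squares(f,np.load("q.npy")); print(r.x, f(r.x).reshape(-1,2).round(1).tolist())
f2=lambda q:(proj(W,place(q,o[:4]))-px[:4]).ravel()
r2=least_squares(f2,r.x); print("cradle only",r2.x,f2(r2.x).round(1))
print("pull top predicted (crop)",((proj(W,place(r2.x,[(a,b,.076) for a in(-.013,.013) for b in(-.013,.013)]))-[180,110])*2.1).round())
E
```

```text
[ 0.55161305 -0.03403139  0.14586234] [[-2.3, -0.3], [0.4, -0.3], [-1.2, 0.3], [0.1, 0.4], [1.2, 0.1], [1.8, 0.7]]
cradle only [ 0.55162512 -0.03461258  0.14528223] [-1.5 -0.3  1.3 -0.2 -0.5  0.4  0.7  0.5]
pull top predicted (crop) [[344. 284.]
 [262. 284.]
 [345. 204.]
 [261. 204.]]
```

```bash
python3 -m inch '[{"turn":[0,0,0],"linear":[0.1,0,4],"jaw":1},{"turn":[0,0,0],"linear":[0.1,0,8],"jaw":1},{"turn":[0,0,0],"linear":[0.1,0,11],"jaw":1},{"turn":[0,0,0],"linear":[0.1,0,13],"jaw":1},{"turn":[0,0,0],"linear":[0.1,0,14.3],"jaw":1},{"turn":[0,0,0],"linear":[0.1,0,14.8],"jaw":1},{"turn":[0,0,0],"linear":[0.1,0,14.8],"jaw":0.5}]' 60
python3 -m inch '[{"turn":[0,0,0],"linear":[0,0,0],"jaw":0.2},{"turn":[0,0,0],"linear":[0,0,0],"jaw":0.2},{"turn":[0,0,0],"linear":[0,0,0],"jaw":0.2},{"turn":[0,0,0],"linear":[0,0,0],"jaw":0.2},{"turn":[0,0,0],"linear":[0,0,0],"jaw":0.2},{"turn":[0,0,0],"linear":[0,0,0],"jaw":0.2}]' 60
```

```text
time: 3.62
position: [0.5508, -0.0348, 0.0538]
tcp_rot: [3.141, 0.0, 0.144]
wrist_force: [-0.5, -0.1, 0.2]
opening: 0.0699
time: 4.38
position: [0.5513, -0.034, 0.0547]
tcp_rot: [-3.141, -0.001, 0.145]
wrist_force: [-1.2, 5.3, 5.3]
opening: 0.0255
```

```bash
python3 -m inch '[{"turn":[0,0,0],"linear":[0,0,0],"jaw":0},{"turn":[0,0,0],"linear":[0,0,0],"jaw":0},{"turn":[0,0,0],"linear":[0,0,-0.3],"jaw":0},{"turn":[0,0,0],"linear":[0,0,-0.7],"jaw":0},{"turn":[0,0,0],"linear":[0,0,-1.2],"jaw":0},{"turn":[0,0,0],"linear":[0,0,-1.8],"jaw":0},{"turn":[0,0,0],"linear":[0,0,-2.4],"jaw":0},{"turn":[0,0,0],"linear":[0,0,-3],"jaw":0}]' 80
python3 -m inch '[{"turn":[0,0,0],"linear":[0,0,-1.5],"jaw":0},{"turn":[0,0,0],"linear":[0,0,-3.5],"jaw":0},{"turn":[0,0,0],"linear":[0,0,-5.5],"jaw":0},{"turn":[0,0,0],"linear":[0,0,-7.5],"jaw":0},{"turn":[0,0,0],"linear":[0,0,-8.2],"jaw":0},{"turn":[0,0,0],"linear":[0,0,-8.5],"jaw":0},{"turn":[0,0,0],"linear":[0,0,-8.5],"jaw":0}]'
python3 - <<'E'
from h import *; from station import robot
for n in ("wrist","scene"):
    W=robot.read_camera(n); cv2.imwrite(f"pics/{n}2.png",W["frame"])
E
```

```text
time: 5.38
position: [0.5513, -0.0341, 0.0853]
tcp_rot: [-3.141, -0.002, 0.145]
wrist_force: [-0.1, -0.4, -3.6]
opening: 0.0248
time: 6.25
position: [0.551, -0.0341, 0.1698]
tcp_rot: [-3.141, -0.001, 0.145]
wrist_force: [-0.2, 0.6, -4.2]
opening: 0.0248
```

View pics/scene2.png

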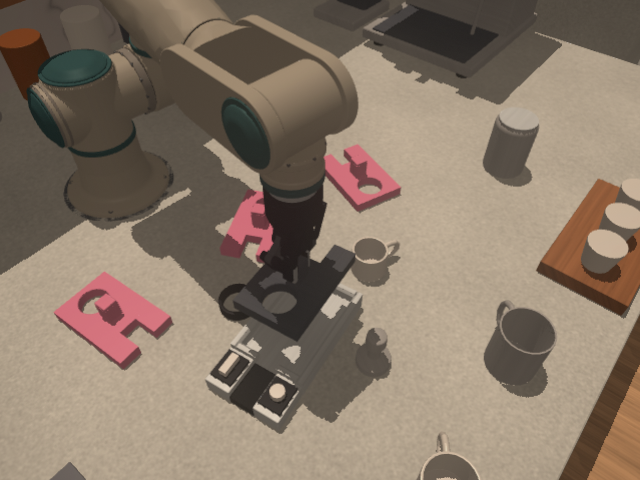

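View pics/wrist2.png

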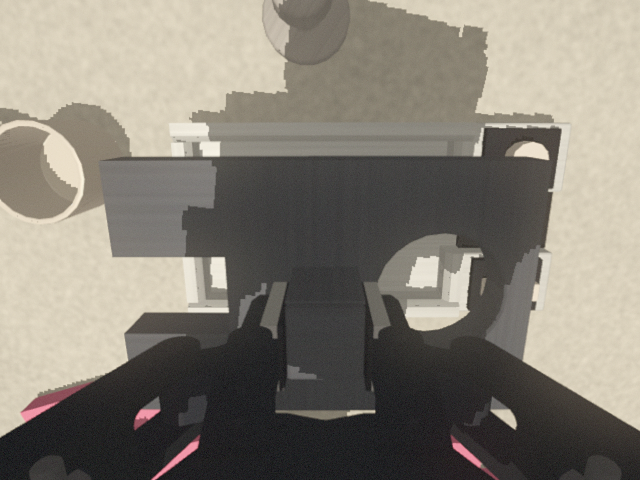

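The cradle is held and hangs level, with the slab's far edge horizontal at row 157 of the wrist picture. The underside is at about 133 mm, above the tamper. Now the half turn, with joint 6 going from 1.30 to about -1.84.

```bash
python3 -m inch '[{"turn":[0,0,-0.07],"linear":[0,0,0],"jaw":0},{"turn":[0,0,-0.2],"linear":[0,0,0],"jaw":0},{"turn":[0,0,-0.35],"linear":[0,0,0],"jaw":0},{"turn":[0,0,-0.5],"linear":[0,0,0],"jaw":0},{"turn":[0,0,-0.65],"linear":[0,0,0],"jaw":0},{"turn":[0,0,-0.8],"linear":[0,0,0],"jaw":0},{"turn":[0,0,-0.95],"linear":[0,0,0],"jaw":0},{"turn":[0,0,-1.1],"linear":[0,0,0],"jaw":0},{"turn":[0,0,-1.25],"linear":[0,0,0],"jaw":0},{"turn":[0,0,-1.4],"linear":[0,0,0],"jaw":0},{"turn":[0,0,-1.5],"linear":[0,0,0],"jaw":0},{"turn":[0,0,-1.57],"linear":[0,0,0],"jaw":0}]'
python3 -m inch '[{"turn":[0,0,-0.07],"linear":[0,0,0],"jaw":0},{"turn":[0,0,-0.2],"linear":[0,0,0],"jaw":0},{"turn":[0,0,-0.35],"linear":[0,0,0],"jaw":0},{"turn":[0,0,-0.5],"linear":[0,0,0],"jaw":0},{"turn":[0,0,-0.65],"linear":[0,0,0],"jaw":0},{"turn":[0,0,-0.8],"linear":[0,0,0],"jaw":0},{"turn":[0,0,-0.95],"linear":[0,0,0],"jaw":0},{"turn":[0,0,-1.1],"linear":[0,0,0],"jaw":0},{"turn":[0,0,-1.25],"linear":[0,0,0],"jaw":0},{"turn":[0,0,-1.4],"linear":[0,0,0],"jaw":0},{"turn":[0,0,-1.5],"linear":[0,0,0],"jaw":0},{"turn":[0,0,-1.57],"linear":[0,0,0],"jaw":0}]'
```

```text
time: 7.85
position: [0.5506, -0.0341, 0.1687]
tcp_rot: [-3.141, -0.001, 1.717]
wrist_force: [0.4, -0.2, -4.1]
opening: 0.0248
time: 9.35
position: [0.5503, -0.034, 0.1679]
tcp_rot: [3.14, -0.002, -2.993]
wrist_force: [-0.7, 0.6, -4.2]
opening: 0.0249
```

```bash
python3 -m inch '[{"turn":[0,0,0.004],"linear":[-0.1,0,1],"jaw":0},{"turn":[0,0,0.004],"linear":[-0.1,0,3],"jaw":0},{"turn":[0,0,0.004],"linear":[-0.1,0,5],"jaw":0},{"turn":[0,0,0.004],"linear":[-0.1,0,7],"jaw":0},{"turn":[0,0,0.004],"linear":[-0.1,0,8],"jaw":0},{"turn":[0,0,0.004],"linear":[-0.1,0,8.4],"jaw":0},{"turn":[0,0,0.004],"linear":[-0.1,0,8.4],"jaw":0}]'
python3 - <<'E'
from h import *; from station import robot
for n in ("wrist","scene","top"):
    W=robot.read_camera(n); cv2.imwrite(f"pics/{n}3.png",W["frame"])
    if n=="scene": cv2.imwrite("pics/scene3c.png",cv2.convertScaleAbs(cv2.resize(W["frame"][225:430,180:390],None,fx=2.8,fy=2.8,interpolation=2),alpha=1.4))
E
```

```text
time: 10.22
position: [0.5512, -0.0338, 0.0841]
tcp_rot: [3.14, -0.002, -2.997]
wrist_force: [-0.0, 0.5, -3.9]
opening: 0.0248
```

View pics/scene3c.png

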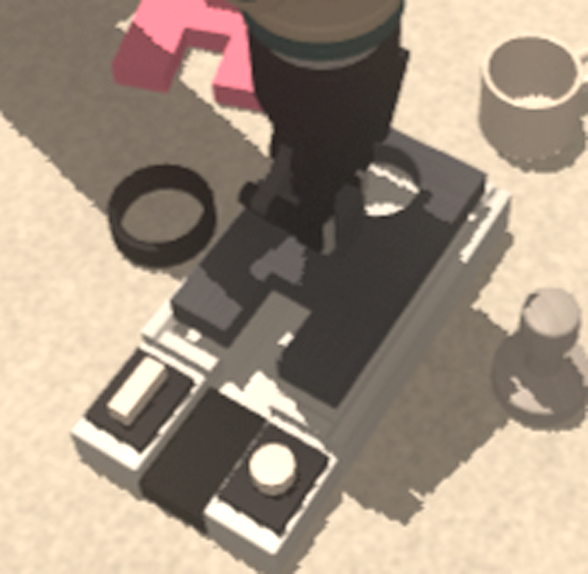

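View pics/wrist3.png

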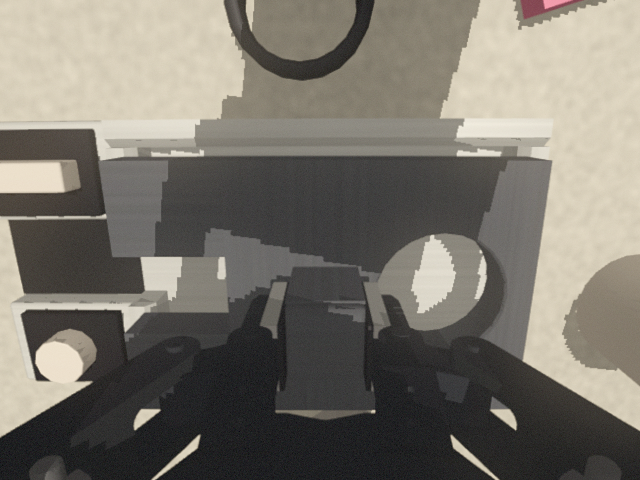

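The notch now points to the key end and the slab is lined up over the recess, about 9 mm above the rim. I'll lower it slowly and watch the force.

```bash
python3 -m inch '[{"turn":[0,0,0],"linear":[0,0,0.3],"jaw":0},{"turn":[0,0,0],"linear":[0,0,0.6],"jaw":0},{"turn":[0,0,0],"linear":[0,0,0.9],"jaw":0},{"turn":[0,0,0],"linear":[0,0,1.2],"jaw":0},{"turn":[0,0,0],"linear":[0,0,1.4],"jaw":0},{"turn":[0,0,0],"linear":[0,0,1.4],"jaw":0}]'
python3 -m inch '[{"turn":[0,0,0],"linear":[0,0,0.2],"jaw":0},{"turn":[0,0,0],"linear":[0,0,0.3],"jaw":0},{"turn":[0,0,0],"linear":[0,0,0.4],"jaw":0},{"turn":[0,0,0],"linear":[0,0,0.4],"jaw":0}]'
```

```text
time: 11.12
position: [0.5514, -0.0338, 0.0706]
tcp_rot: [3.141, -0.001, -2.997]
wrist_force: [0.4, 0.3, -4.2]
opening: 0.0247
time: 11.62
position: [0.5516, -0.034, 0.0699]
tcp_rot: [3.141, -0.0, -2.997]
wrist_force: [-14.9, 1.0, 16.8]
opening: 0.0247
```

Contact came at the lead-in: the wall pushes the cradle towards -x. I'll back up a little and shift 2 mm to -x (tool +x).

```bash
python3 -m inch '[{"turn":[0,0,0],"linear":[0,0,-0.3],"jaw":0},{"turn":[0,0,0],"linear":[0.2,0,-0.3],"jaw":0},{"turn":[0,0,0],"linear":[0.2,0,-0.1],"jaw":0},{"turn":[0,0,0],"linear":[0.2,0,0.1],"jaw":0},{"turn":[0,0,0],"linear":[0.2,0,0.3],"jaw":0},{"turn":[0,0,0],"linear":[0.2,0,0.3],"jaw":0}]'
```

```text
time: 12.38
position: [0.5494, -0.0342, 0.0664]
tcp_rot: [3.141, -0.001, -2.997]
wrist_force: [-0.1, 0.3, -3.7]
opening: 0.025
```

```bash
python3 -m inch '[{"turn":[0,0,0],"linear":[0,0,0.2],"jaw":0},{"turn":[0,0,0],"linear":[0,0,0.4],"jaw":0},{"turn":[0,0,0],"linear":[0,0,0.6],"jaw":0},{"turn":[0,0,0],"linear":[0,0,0.8],"jaw":0},{"turn":[0,0,0],"linear":[0,0,0.9],"jaw":0},{"turn":[0,0,0],"linear":[0,0,0.9],"jaw":0}]'
```

```text
time: 13.12
position: [0.5493, -0.0342, 0.0573]
tcp_rot: [3.141, -0.001, -2.997]
wrist_force: [0.6, -0.7, -4.4]
opening: 0.025
```

```bash
python3 -m inch '[{"turn":[0,0,0],"linear":[0,0,0.1],"jaw":0},{"turn":[0,0,0],"linear":[0,0,0.2],"jaw":0},{"turn":[0,0,0],"linear":[0,0,0.25],"jaw":0},{"turn":[0,0,0],"linear":[0,0,0.3],"jaw":0},{"turn":[0,0,0],"linear":[0,0,0.3],"jaw":0}]'
```

```text
time: 13.75
position: [0.5494, -0.0341, 0.0548]
tcp_rot: [3.141, -0.001, -2.997]
wrist_force: [-3.9, 1.4, 1.7]
opening: 0.0246
```

It is on the floor at the home height (z 0.0548, force reversed). I'll press lightly, release slowly, and rise.

```bash
python3 -m inch '[{"turn":[0,0,0],"linear":[0,0,0.1],"jaw":0},{"turn":[0,0,0],"linear":[0,0,0.1],"jaw":0}]'
python3 -m inch '[{"turn":[0,0,0],"linear":[0,0,0],"jaw":0.4},{"turn":[0,0,0],"linear":[0,0,0],"jaw":0.6},{"turn":[0,0,0],"linear":[0,0,0],"jaw":0.8},{"turn":[0,0,0],"linear":[0,0,0],"jaw":0.8},{"turn":[0,0,0],"linear":[0,0,-3],"jaw":0.8},{"turn":[0,0,0],"linear":[0,0,-7],"jaw":0.8},{"turn":[0,0,0],"linear":[0,0,-11],"jaw":0.8},{"turn":[0,0,0],"linear":[0,0,-14],"jaw":0.8},{"turn":[0,0,0],"linear":[0,0,-14.5],"jaw":0.8},{"turn":[0,0,0],"linear":[0,0,-14.5],"jaw":0.8}]'
python3 - <<'E'
from h import *; from station import robot
import pickle
for n in ("wrist","scene"):
    W=robot.read_camera(n); cv2.imwrite(f"pics/{n}4.png",W["frame"]); pickle.dump(W,open(n+"4.pkl","wb"))
    if n=="scene": cv2.imwrite("pics/scene4c.png",cv2.convertScaleAbs(cv2.resize(W["frame"][225:430,180:390],None,fx=2.8,fy=2.8,interpolation=2),alpha=1.4))
E
```

```text
time: 14.0
position: [0.5494, -0.0341, 0.0548]
tcp_rot: [3.141, -0.001, -2.997]
wrist_force: [-5.7, 1.4, 5.8]
opening: 0.0248
time: 15.25
position: [0.5493, -0.0342, 0.1987]
tcp_rot: [3.141, -0.002, -2.997]
wrist_force: [0.0, -0.1, -0.0]
opening: 0.0683
```

View pics/scene4c.png

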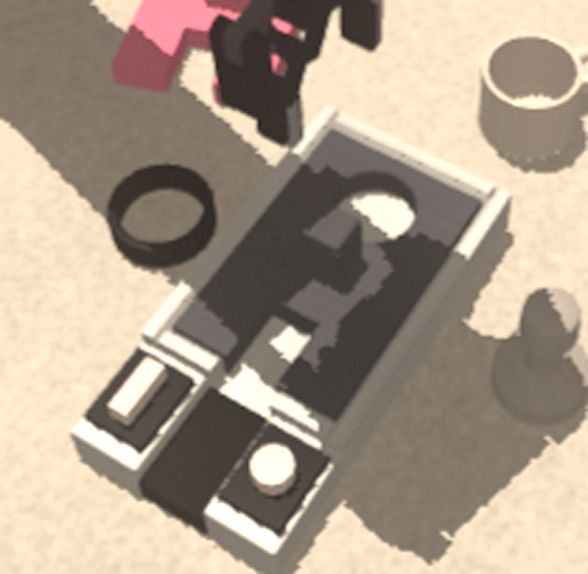

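View pics/wrist4.png

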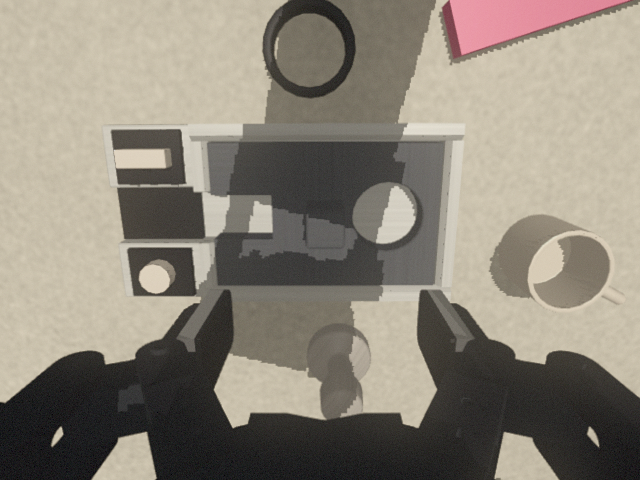

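The cradle is down, flush all round, with its notch (wrist (215,240)) facing the channel between the keys. Now I'll measure the tare key, at wrist (277,156).

```bash
python3 - <<'E'
from h import *; import pickle
W=pickle.load(open("wrist4.pkl","rb")); S=pickle.load(open("scene4.pkl","rb"))
print("tare wrist",atz(W,(153.5,277.5),.049),"lamp",atz(W,(140,159),.049))
print("tare scene",atz(S,(180+272/2.8,225+466/2.8),.049))
print("model .5497:",place([.5497,-.034,.1455],[(.045,-.131,.049),(-.045,-.131,.049)]))
W1=pickle.load(open("w1.pkl","rb")); print("tare w1",atz(W1,(180+693/2.1,110+93/2.1),.049))
E
```

```text
tare wrist [ 0.61284453 -0.15685339  0.049     ] lamp [ 0.52560167 -0.16912832  0.049     ]
tare scene [ 0.61570388 -0.15826916  0.049     ]
model .5497: [[ 0.61321783 -0.15709137  0.049     ]
 [ 0.52416881 -0.17014022  0.049     ]]
tare w1 [ 0.61509972 -0.15624833  0.049     ]
```

```bash
python3 -m inch '[{"turn":[0,0,0],"linear":[-1,-3,0],"jaw":0},{"turn":[0,0,0],"linear":[-2.5,-7,0],"jaw":0},{"turn":[0,0,0],"linear":[-4,-11,0],"jaw":0},{"turn":[0,0,0],"linear":[-4.6,-13.1,0],"jaw":0},{"turn":[0,0,0],"linear":[-4.6,-13.1,3],"jaw":0},{"turn":[0,0,0],"linear":[-4.6,-13.1,6],"jaw":0},{"turn":[0,0,0],"linear":[-4.6,-13.1,9],"jaw":0},{"turn":[0,0,0],"linear":[-4.6,-13.1,11],"jaw":0},{"turn":[0,0,0],"linear":[-4.6,-13.1,12],"jaw":0},{"turn":[0,0,0],"linear":[-4.6,-13.1,12],"jaw":0}]' 40
python3 - <<'E'
from h import *; from station import robot
for n in ("scene","top"):
    W=robot.read_camera(n); a=W["frame"]
    c=a[300:450,200:400] if n=="scene" else a[120:270,340:540]
    cv2.imwrite(f"pics/{n}5c.png",cv2.convertScaleAbs(cv2.resize(c,None,fx=3.5,fy=3.5,interpolation=2),alpha=1.4))
E
```

```text
time: 16.6
position: [0.6127, -0.157, 0.0769]
tcp_rot: [3.14, -0.005, -2.997]
wrist_force: [0.2, -0.3, -1.0]
opening: -0.0002
```

View pics/scene5c.png

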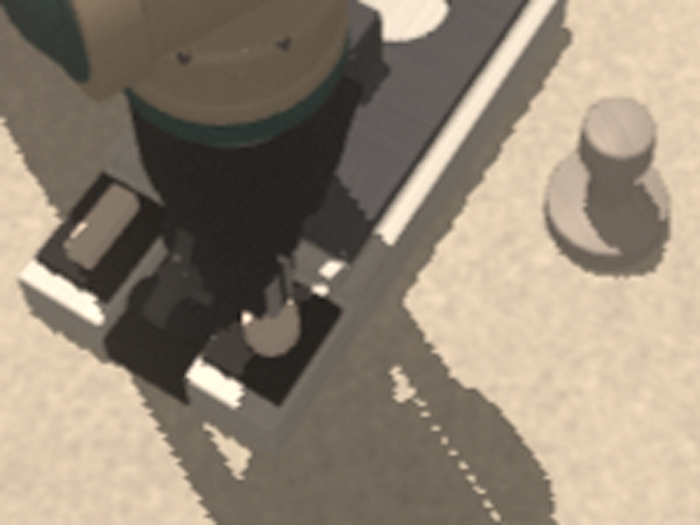

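View pics/top5c.png

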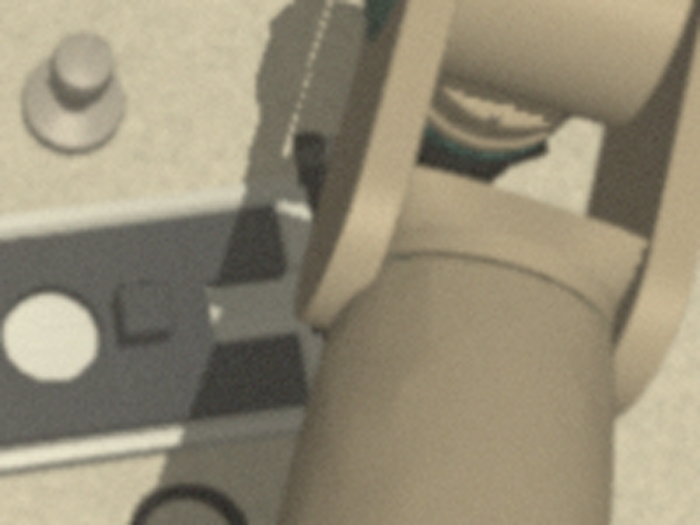

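The shut fingertips are just above the round key, and the lamp key is clear.

```bash
python3 -m inch '[{"turn":[0,0,0],"linear":[-0.05,0,0.6],"jaw":0},{"turn":[0,0,0],"linear":[-0.05,0,1.2],"jaw":0},{"turn":[0,0,0],"linear":[-0.05,0,1.6],"jaw":0},{"turn":[0,0,0],"linear":[-0.05,0,1.9],"jaw":0},{"turn":[0,0,0],"linear":[-0.05,0,2.1],"jaw":0},{"turn":[0,0,0],"linear":[-0.05,0,2.2],"jaw":0},{"turn":[0,0,0],"linear":[-0.05,0,2.2],"jaw":0}]'
```

```text
time: 17.58
position: [0.6138, -0.1571, 0.0568]
tcp_rot: [3.141, -0.002, -2.997]
wrist_force: [-1.2, -0.3, 1.4]
opening: 0.0003
```

```bash
python3 -m inch '[{"turn":[0,0,0],"linear":[0,0,0.2],"jaw":0},{"turn":[0,0,0],"linear":[0,0,0.4],"jaw":0},{"turn":[0,0,0],"linear":[0,0,0.5],"jaw":0},{"turn":[0,0,0],"linear":[0,0,0.6],"jaw":0},{"turn":[0,0,0],"linear":[0,0,0.6],"jaw":0},{"turn":[0,0,0],"linear":[0,0,0.6],"jaw":0}]'
```

```text
time: 18.32
position: [0.6141, -0.1572, 0.052]
tcp_rot: [3.141, -0.002, -2.997]
wrist_force: [-4.0, 2.2, 8.6]
opening: 0.0001
```

```bash
python3 -m inch '[{"turn":[0,0,0],"linear":[0,0,0.2],"jaw":0},{"turn":[0,0,0],"linear":[0,0,0.3],"jaw":0},{"turn":[0,0,0],"linear":[0,0,0.3],"jaw":0}]'
```

```text
time: 18.7
position: [0.6142, -0.1573, 0.0518]
tcp_rot: [-3.142, -0.001, -2.997]
wrist_force: [-10.5, 3.0, 19.2]
opening: -0.0
```

The key is firmly bottomed: 19 N with no further travel. I'll release it, back away and check.

```bash
python3 -m inch '[{"turn":[0,0,0],"linear":[0,0,-0.5],"jaw":0},{"turn":[0,0,0],"linear":[0,0,-1.5],"jaw":0},{"turn":[0,0,0],"linear":[0,0,-4],"jaw":0},{"turn":[0,0,0],"linear":[0,0,-8],"jaw":0},{"turn":[0,0,0],"linear":[0,0,-12],"jaw":0},{"turn":[0,0,0],"linear":[0,0,-16],"jaw":0},{"turn":[0,0,0],"linear":[5,-5,-18],"jaw":0},{"turn":[0,0,0],"linear":[10,-10,-18],"jaw":0},{"turn":[0,0,0],"linear":[15,-15,-18],"jaw":0},{"turn":[0,0,0],"linear":[18,-18,-18],"jaw":0},{"turn":[0,0,0],"linear":[18,-18,-18],"jaw":0},{"turn":[0,0,0],"linear":[18,-18,-18],"jaw":0}]'
python3 - <<'E'
from h import *; from station import robot
for n in ("scene","top"):
    W=robot.read_camera(n); a=W["frame"]; cv2.imwrite(f"pics/{n}6.png",a)
    c=a[225:430,180:390] if n=="scene" else a[120:270,310:480]
    k=2.8 if n=="scene" else 4
    cv2.imwrite(f"pics/{n}6c.png",cv2.convertScaleAbs(cv2.resize(c,None,fx=k,fy=k,interpolation=2),alpha=1.4))
E
```

```text
time: 20.2
position: [0.4622, -0.3613, 0.2319]
tcp_rot: [3.141, -0.001, -2.998]
wrist_force: [0.1, -0.2, -0.3]
opening: -0.0
```

View pics/scene6c.png

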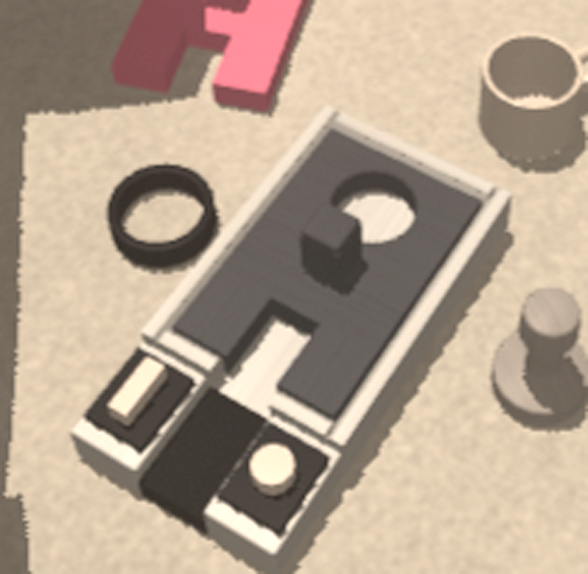

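View pics/top6c.png

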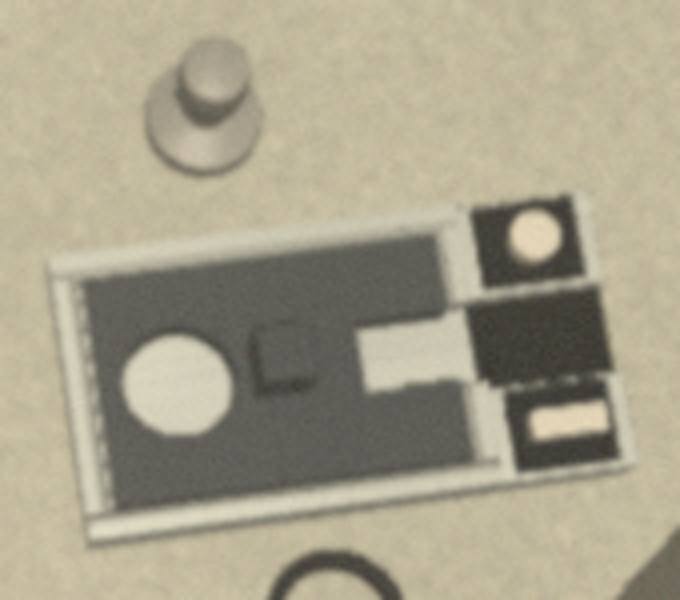

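View pics/scene6.png

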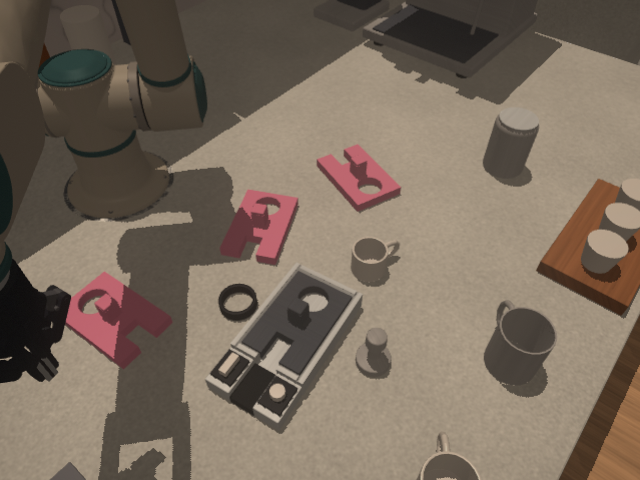

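The pictures show the cradle flush, with its notch (top picture near (209,412)) opening onto the channel between the keys. The round key is back up, and the tamper, ring and cup are where they were. The arm is clear, so I'm handing in.

```bash
python3 -c "
from station import robot
print(robot.sense()['time'], robot.sign_off())"
```

```text
the job is handed in; nothing more can be done
20.3 None
```

The cradle is back in the stand the right way round, fully home, and the tare key has been pressed and released. I handed the job in at 20.3 s of the 61 s allowed.

- **Cradle:** I lifted it straight out by its square pull, turned it half a turn and lowered it. On the first try it touched the +x lead-in with about 17 N upward and 15 N sideways. I backed up 3 mm, moved 2 mm towards -x, and it then went in freely.
- **Seating:** It reached the floor at the same gripper height as when I first gripped it, within 0.1 mm, before I let go. The last pictures show it flush with the rim, with its notch in line with the gap between the keys.
- **Tare key:** I pressed it about 5 mm, until it stopped moving at 19 N, then released it. There is no direct reading of the click, so I judge it from the travel and the force. The last pictures show the key back up.
- **Left alone:** The gripper did not go near the lamp key. The tamper, ring, cup and pink look-alikes appear where they were in the final pictures.
- **Disagreement:** The cameras differed by about 2 mm on where the stand is in x. The 2 mm correction matched the top camera's figure.

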